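Check the spring stop in a box-section post with a depth probe

TASK

Take the depth probe with the orange handle out of the blue rack and lower its rod upright down the middle of the brass guide bush on top of the box-section post, without touching the bush or the post, until you feel it meet the hidden spring stop inside. Then press the stop gently down about half of its 16 mm travel (never to the bottom) and finish still holding the probe there, upright and centred in the bore, with the stop pressed. Leave the green plug gauge and the rest of the bench as they are.

Things in the scene. Friction and masses are not known exactly. Their poses are not given: they have to be found in the camera images.
- probe_handle (a point): Depth probe: orange handle, 28 x 28 mm square and 50 mm tall, with a round steel rod, 10 mm diameter, 110 mm long, straight down from the centre of its underside. This point is the handle's centre (25 mm above its underside, 135 mm above the rod's tip); z points up along the rod, x and y are square to the handle's flat sides.
- probe_tip (a point): The end of the probe's rod, on its axis, 135 mm below the centre of the handle; same axes as the handle.
- probe: The whole depth probe, about 0.1 to 0.2 kg; origin at the rod's tip, z up along the rod. It starts upright in one of the rack's two holes, hanging by the handle's underside, which rests on the rack's top 125 mm above the bench; the rod hangs free below with its tip 15 mm above the bench.
- plug_gauge_handle (a point): Plug gauge, not to be used: green handle 28 x 28 mm and 30 mm tall with a rod of 16 mm diameter, 60 mm long; hangs in the other hole of the rack. Point at the centre of its handle, 15 mm above the rack, so its top is 155 mm above the bench.
- rack: Blue sheet-steel rack, fixed to the bench: 80 mm (its x) by 170 mm (its y), top 125 mm above the bench, two 22 mm holes 42 mm either side of the middle along its y. Origin at the centre of its underside, z up. It may stand on the left or the right, with the post on the other side.
- post: Upright steel box section, fixed to the bench: 80 x 80 mm, its cap's top 125 mm above the bench, on a 120 x 120 x 8 mm foot, with the brass guide bush in its cap. Origin at the centre of its underside, z up.
- bush_mouth (a point): Centre of the brass bush's upper opening, 135 mm above the bench. The bore is round and vertical, 24 mm wide, 30 mm deep, then opens into the hollow post; the bush is 42 mm across and stands 10 mm above the cap. Inside, straight below, is a flat spring stop 52 mm across, its top 50 to 80 mm below this point, different every time and out of sight: find it by feel.
- stop (a joint): How far the hidden spring stop is pressed down, in m: 0 at rest, 0.016 at the bottom of its travel. It yields once pushed with about 4 N, which grows evenly to about 10 N at full travel, and springs back.
- tape: Roll of yellow tape lying flat, 84 mm across, 24 mm high; not to be disturbed. Origin at the centre of its underside.
- grinder: Blue and black angle grinder, about 300 mm long, lying at the back; not to be disturbed. Origin on its underside near the middle.
- offcut: Off-cut of 70 x 70 mm steel box section, 240 mm long, lying at the back; not to be disturbed. Origin at the centre of its underside.
- wrench: Wrench lying on the left side of the bench; not to be disturbed. Origin on its underside.
- hammer: Hammer lying on the right side of the bench; not to be disturbed. Origin on its underside.

How it is judged:
On the way, in this order (a step that is already met when the one before it is completed fails the run):
1. the probe is lifted out of the rack: rod tip above the rack's top, held by the fingers (height (world z) of probe_tip above 0.128 m and contact force between the fingers and probe above 1 N), for 0.1 s.
2. the rod has entered the guide bush: tip at least 10 mm below the mouth, within 7 mm of its axis, the stop not yet pressed (z of probe_tip in the frame of bush_mouth below -0.01 m and horizontal distance between probe_tip and bush_mouth below 0.007 m and value of joint stop below 0.002 m), for 0.1 s.
At the end, for the whole second after the job is handed in: The fingers hold the probe at rest and upright (within 3.4 degrees), its tip at least 45 mm below the bush mouth and within 4.5 mm of the bore's axis, the handle's centre within 7 mm of it, touching neither bush nor post, and the spring stop is pressed down 3 to 13 mm (value of joint stop between 0.003 and 0.013 m and horizontal distance between probe_tip and bush_mouth below 0.0045 m and horizontal distance between probe_handle and bush_mouth below 0.007 m and z of probe_tip in the frame of bush_mouth below -0.045 m and angle between probe_handle's own z axis and vertical below 0.06 rad and contact force between the fingers and probe above 1 N and contact force between probe and post below 0.3 N and linear speed of probe below 0.01 m/s); the arm keeps its last pose, push and grip.
It fails at once if the probe touches the bush or the post (over 0.5 N) (contact force between probe and post above 0.5 N).
It fails at once if the spring stop is pressed to the bottom of its travel (value of joint stop above 0.0155 m).
It fails at once if the green plug gauge is moved by more than 20 mm (distance of plug_gauge_handle from where it was at the start of the episode above 0.02 m).
It fails at once if another thing on the bench is moved by more than 20 mm (distance of any of tape, grinder, offcut, wrench, hammer from where it was at the start of the episode above 0.02 m).
It also fails if it takes over 51 s, if anything falls off the work surface, if the arm or the gripper's body presses on something with over 40 N, if the wrist force passes 120 N, or if a joint passes its speed limit or range.

ROBOT

A 6-joint arm with a two-finger parallel gripper is mounted at the origin on the work surface. World frame = base frame: x ahead of the robot, y to its left, z up, the work surface at z = 0. Lengths are in m, angles in rad, forces in N, time in s.
With the tool pointing down it reaches from about 0.25 to 0.725 m from the base axis. Payload 4 kg.
Tool frame: the origin (TCP) lies at the very end of the fingers, on their centre line; the grasp point (between the pads) lies 19 mm behind it; z points along the fingers, y is the line along which they close (so a half turn about z gives the same grasp; the last joint's range is limited). The gripper opens to 85 mm and grips with 20 to 120 N. Pads are 22 mm wide; open, the fingers measure 114 mm over their backs; the gripper's body (76 mm by 85 mm) begins 54 mm behind the grasp point. The pads swing forward as they close: fully open they stand 13 mm farther back than shut.
Start: joints at [1.259, 0.241, 0.005, 1.335, 0, 1.571], TCP at [0.153, 0.476, 0.231] pointing down, gripper open.
Joint ranges: [-2.72, 2.72], [-1.05, 1.87], [-1.09, 1.28], [-1.99, 2.15], [-1.42, 1.44], [-3.14, 3.14]. Speed limits (rad/s): [2.79, 2.79, 3.14, 3.14, 3.14, 3.14].

INTERFACE

Orientations are given as a unit quaternion [x, y, z, w].
In Python, from workcell import bot gives the robot as it stands.
- The arm moves only by the tool carry_out, never from a script. Its argument "increments" is one flat list of numbers, 5 for each row, row after row: the finger opening in cm, from 0 to 8.54, then the shift along the tool's x, y, z in cm, then the turn about the tool's z in rad. A call has exactly 5 rows; each row shifts and turns the commanded pose from where the row before left it, along the tool's axes as they then stand; what a row does not reach is not made up. A row lasts 1/8 s, in which the tool goes at most 62.5 mm and 10.7 degrees, less where a joint would pass 70% of its speed; a pose out of reach is approached as far as the arm can. A call with a gripper value outside its range is refused whole. The fingers move at their own pace and stop on an object; the grip force is fixed at half the most. Time passes only in rows, so rows that do not move let the fingers close, or fill a call up. It gives the time, the measured TCP pose, the force, the opening and the grip force at its end, in the units of the state.
- bot.get_obs(): the state, without advancing time (a new reading comes with each control period).
- bot.camera(name): name is "scene" or "top" or "wrist"; returns a dict with "pixels" (420x560x3 uint8, blue, green, red), "range_z" (420x560 float32, m along the optical axis (not along the pixel's ray), 0 where there is no reading), "mtx" (3x3 intrinsics, pixels), "eye" and "attitude" of the camera in the world. Camera axes: x right, y down, z forward; pixel columns grow to the right and rows downward; lengths in m; the calibration is good to about 2 mm. A picture is of the moment at which its call begins.
- bot.job_done(): hands the job in; it is judged then, once.
Trained networks look in a picture, given as the dict that the camera call returned (one of the last four; its "shot" number tells which), for a name from the list of things; names that differ only in an ending like _2 or _b are one class to them, and where a whole thing is asked for, a point or a joint stands for the part that bears it (a point fixed in the world has none). Each returns a list of dicts, best first, with "p" (0 to 1); they miss things now and then, are a little off and sometimes report something else, mostly with a low value. They report only what shows in the picture. A call takes as long as a camera call.
- bot.find_in(picture, name): "xyz" ([x, y, z] in m, in the coordinates of the camera as it stood for that picture, good to about 4 mm: the middle of the surface that is visible of it).
- bot.regions_of(picture, name): "mask" (420x560 bool, what is visible of it).
- bot.place_of(picture, name): "xyz" ([x, y, z] in m, in the coordinates of the camera as it stood for that picture, good to about 4 mm: a listed point, or the origin of a listed thing).
The state is a dict: "clock": time; "joint_pos": joint angles; "joint_vel": joint speeds; "tau": joint torques, N m; "eef_pos": TCP position; "tool_rot": TCP orientation; "ft_force": force on the tool from outside, world axes, zero at the start; "ft_torque": the same for the moment, N m; "grip_width": finger opening in m; "grasp_force": force on a finger pad.
Only numpy, scipy, OpenCV 4.12 (cv2) and the standard library are available. Lean on these libraries where they do the work, as an engineer would, in place of code of your own. Each camera call takes 0.05 s, during which the arm holds its last target. There are 200 camera calls.

## Working session

There is one attempt and no reset: what is moved stays moved. The work goes in short steps, Python scripts to look and compute and a tool call to move; the robot and the scene stay as the last step left them, time stands still between calls to the robot, and variables do not carry over. Pictures are saved under pics/ and viewed, at most 10 in all, crops included, and the job is handed in when it is done.

Besides the shell and the picture viewer there is one more tool, called after "Emit:" by a JSON object that holds its "fn" and its "kwargs", one argument or row to a line. carry_out: Moves the arm, as the interface text tells. Its arguments: {"type":"object","properties":{"increments":{"type":"array","items":{"type":"number"}}},"required":["increments"]}

```bash
mkdir -p pics
cat > h.py <<'E'
import numpy as np, cv2
from scipy.spatial.transform import Rotation as R
from workcell import bot
def att(p):
    a=np.array(p["attitude"],float)
    return a if a.shape==(3,3) else R.from_quat(a.ravel()).as_matrix()
def w(p,x): return att(p)@np.array(x)+np.array(p["eye"])
def cloud(p):
    z=p["range_z"]; v,u=np.indices(z.shape); K=p["mtx"]
    c=np.stack([(u-K[0][2])*z/K[0][0],(v-K[1][2])*z/K[1][1],z],-1)
    return c@att(p).T+np.array(p["eye"])
E
python3 - <<'E'
from h import *
o=bot.get_obs(); print({k:np.round(o[k],3) for k in o})
for n in ("scene","top"):
    p=bot.camera(n); cv2.imwrite(f"pics/{n}1.png",p["pixels"])
    print(n,np.round(p["eye"],3),np.shape(p["attitude"]),np.round(p["mtx"][0],1))
    for t in ("probe_handle","plug_gauge_handle","bush_mouth","post","rack"):
        for d in bot.place_of(p,t)[:2]: print(t,round(d["p"],2),np.round(w(p,d["xyz"]),4))
E
```

```text
{'clock': np.float64(0.0), 'joint_pos': array([1.259, 0.241, 0.004, 1.335, 0.   , 1.571]), 'joint_vel': array([-0.   , -0.001,  0.002,  0.   ,  0.001, -0.001]), 'tau': array([-2.0000e-03, -3.7232e+01,  2.5241e+01,  1.7000e-02, -0.0000e+00,
        0.0000e+00]), 'eef_pos': array([0.153, 0.475, 0.23 ]), 'tool_rot': array([ 0.155,  0.988, -0.001, -0.   ]), 'ft_force': array([ 0.319,  0.373, -0.229]), 'ft_torque': array([-0.013, -0.008, -0.046]), 'grasp_force': np.float64(0.0), 'grip_width': np.float64(0.085)}
scene [1.408 0.59  0.84 ] (4,) [416.6   0.  273. ]
probe_handle 0.69 [ 0.4623 -0.2516  0.1505]
plug_gauge_handle 0.52 [ 0.468  -0.1667  0.1431]
bush_mouth 0.83 [0.4793 0.1827 0.1363]
post 0.71 [0.4814 0.1783 0.0009]
rack 0.8 [ 0.4675 -0.2117 -0.0006]
rack 0.69 [ 0.7573 -0.187  -0.0032]
top [ 0.531 -0.045  1.361] (4,) [383.9   0.  275.4]
probe_handle 0.64 [ 4.210e-01 -5.708e-01  4.000e-04]
probe_handle 0.49 [ 0.46   -0.2499  0.1509]
plug_gauge_handle 0.62 [ 0.471  -0.1666  0.142 ]
bush_mouth 0.71 [0.4815 0.1844 0.1344]
post 0.85 [0.4822 0.1828 0.0017]
rack 0.75 [ 0.4621 -0.2118  0.0033]
rack 0.2 [0.4823 0.1872 0.1349]
```

View pics/scene1.png

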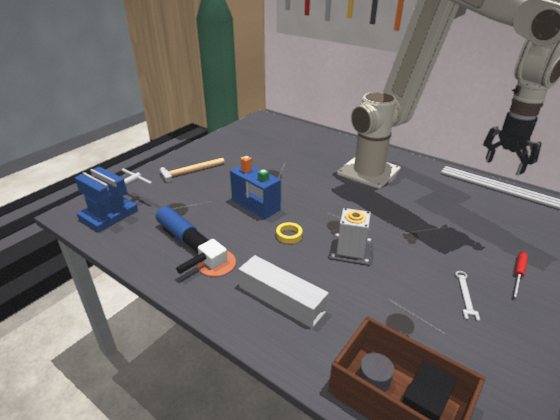

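View pics/top1.png

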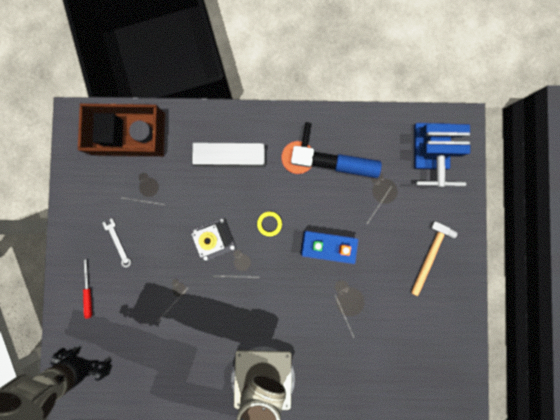

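The scene camera shows the probe (orange, px 246,164) and gauge (green, 263,175) in the rack, with the bush on the post (355,216). The top view agrees: probe (345,250), bush (207,240). First I'll move over the probe.

```bash
cat >> h.py <<'E'
def plan(target,heading=None,n=5,grip=8.5,d=2):
    o=bot.get_obs(); p=np.array(o["eef_pos"]); M=R.from_quat(o["tool_rot"]).as_matrix()
    h=np.arctan2(M[1,1],M[0,1]); t=0 if heading is None else -((heading-h+np.pi)%(2*np.pi)-np.pi)
    s=(np.array(target)-p)/n; dt=round(t/n,3)
    for i in range(n):
        a=h-dt*i; y=np.array([np.cos(a),np.sin(a),0]); x=np.array([np.sin(a)*-1*-1*-1,np.cos(a),0])
        x=np.cross(y,[0,0,-1.])
        print([grip]+[float(round(100*v,d)) for v in (s@x,s@y,-s[2])]+[dt])
    print("h",h,"tilt",np.round(M[:,2],4))
E
python3 - <<'E'
from h import *
plan([0.461,-0.251,0.255],-0.095,15)
E
```

```text
[8.5, -3.44, -3.98, -0.16, np.float64(0.09)]
[8.5, -3.78, -3.66, -0.16, np.float64(0.09)]
[8.5, -4.1, -3.3, -0.16, np.float64(0.09)]
[8.5, -4.38, -2.92, -0.16, np.float64(0.09)]
[8.5, -4.62, -2.52, -0.16, np.float64(0.09)]
[8.5, -4.83, -2.09, -0.16, np.float64(0.09)]
[8.5, -5.0, -1.65, -0.16, np.float64(0.09)]
[8.5, -5.13, -1.19, -0.16, np.float64(0.09)]
[8.5, -5.21, -0.73, -0.16, np.float64(0.09)]
[8.5, -5.26, -0.26, -0.16, np.float64(0.09)]
[8.5, -5.26, 0.22, -0.16, np.float64(0.09)]
[8.5, -5.22, 0.69, -0.16, np.float64(0.09)]
[8.5, -5.13, 1.16, -0.16, np.float64(0.09)]
[8.5, -5.01, 1.61, -0.16, np.float64(0.09)]
[8.5, -4.84, 2.06, -0.16, np.float64(0.09)]
h 1.2590329529178248 tilt [-0.  0. -1.]
```

Emit:
{"fn": "carry_out", "kwargs": {
  "increments": [8.5, -3.4, -4.0, -0.2, 0.09, 8.5, -3.8, -3.7, -0.2, 0.09, 8.5, -4.1, -3.3, -0.2, 0.09, 8.5, -4.4, -2.9, -0.2, 0.09, 8.5, -4.6, -2.5, -0.2, 0.09]
}}

```text
clock: 1.23
eef_pos: [0.2563, 0.232, 0.2416]
tool_rot: [0.373, 0.928, 0.0, 0.0]
ft_force: [-0.1, 0.1, 0.3]
grip_width: 0.0847
grasp_force: 0.0
```

Emit:
{"fn": "carry_out", "kwargs": {
  "increments": [8.5, -4.8, -2.1, -0.2, 0.09, 8.5, -5.0, -1.65, -0.2, 0.09, 8.5, -5.1, -1.2, -0.2, 0.09, 8.5, -5.2, -0.7, -0.1, 0.09, 8.5, -5.3, -0.3, -0.1, 0.09]
}}

```text
clock: 1.85
eef_pos: [0.3584, -0.0107, 0.2498]
tool_rot: [0.571, 0.821, 0.001, 0.001]
ft_force: [0.7, 0.6, 0.2]
grip_width: 0.085
grasp_force: 0.0
```

Emit:
{"fn": "carry_out", "kwargs": {
  "increments": [8.5, -5.3, 0.2, -0.1, 0.09, 8.5, -5.2, 0.7, -0.1, 0.09, 8.5, -5.1, 1.2, -0.1, 0.09, 8.5, -5.0, 1.6, -0.1, 0.09, 8.5, -4.8, 2.1, -0.1, 0.09]
}}

```text
clock: 2.48
eef_pos: [0.4616, -0.2524, 0.2544]
tool_rot: [0.74, 0.673, 0.0, 0.0]
ft_force: [0.9, 0.2, 0.6]
grip_width: 0.0851
grasp_force: 0.0
```

Run:
```python
from h import *
o=bot.get_obs(); print(np.round(o["eef_pos"],4),np.round(o["joint_pos"],3))
p=bot.camera("wrist"); cv2.imwrite("pics/wr1.png",p["pixels"])
for t in ("probe_handle","plug_gauge_handle","rack"):
    for d in bot.place_of(p,t)[:2]: print(t,round(d["p"],2),np.round(w(p,d["xyz"]),4))
C=cloud(p)
for t in ("probe_handle","plug_gauge_handle"):
    for d in bot.regions_of(p,t)[:1]:
        m=d["mask"]; q=C[m&(p["range_z"]>0)]; zt=np.percentile(q[:,2],90); q=q[abs(q[:,2]-zt)<.004]
        print(t,d["p"],len(q),q.min(0).round(4),q.max(0).round(4)); r=cv2.minAreaRect((q[:,:2]*1000).astype(np.float32)); print(r)
plan([0.461,-0.251,0.255],-0.095,1)
```

```text
[ 0.4616 -0.2524  0.2544] [-0.5    0.284  0.123  1.409  0.     1.165]
probe_handle 0.56 [ 0.4639 -0.2516  0.1479]
plug_gauge_handle 0.97 [ 0.4705 -0.1702  0.1414]
rack 0.61 [ 0.4697 -0.2122 -0.0046]
probe_handle 0.69 1575 [ 0.4443 -0.2667  0.1725] [ 0.4741 -0.2377  0.178 ]
((459.3992004394531, -252.43202209472656), (28.134986877441406, 27.79960823059082), 83.11515045166016)
plug_gauge_handle 0.91 1781 [ 0.4551 -0.1848  0.1528] [ 0.4851 -0.1545  0.1587]
((469.9932556152344, -169.54762268066406), (27.821014404296875, 27.81647300720215), 82.73766326904297)
[8.5, -0.11, 0.05, -0.08, np.float64(0.005)]
h -0.09017531089920149 tilt [-7.e-04  7.e-04 -1.e+00]
```

Run:
```python
from h import *
plan([0.4595,-0.2524,0.137],-0.121,5)
```

```text
[8.5, -0.05, -0.02, 2.34, np.float64(0.006)]
[8.5, -0.05, -0.02, 2.34, np.float64(0.006)]
[8.5, -0.05, -0.02, 2.34, np.float64(0.006)]
[8.5, -0.05, -0.02, 2.34, np.float64(0.006)]
[8.5, -0.05, -0.02, 2.34, np.float64(0.006)]
h -0.09017531089920149 tilt [-7.e-04  7.e-04 -1.e+00]
```

Emit:
{"fn": "carry_out", "kwargs": {
  "increments": [8.5, -0.05, -0.02, 2.3, 0.006, 8.5, -0.03, -0.02, 2.4, 0.006, 8.5, -0.02, -0.02, 2.4, 0.006, 8.5, -0.02, -0.02, 2.4, 0.006, 8.5, 0, 0, 2.2, 0.006]
}}

```text
clock: 3.4
eef_pos: [0.4599, -0.2502, 0.1373]
tool_rot: [0.748, 0.664, 0.0, 0.0]
ft_force: [0.6, -0.5, -0.3]
grip_width: 0.0848
grasp_force: 0.0
```

Emit:
{"fn": "carry_out", "kwargs": {
  "increments": [2.0, 0, 0, 0, 0, 2.0, 0, 0, 0, 0, 2.0, 0, 0, 0, 0, 2.0, 0, 0, 0, 0, 2.0, 0, 0, 0, 0]
}}

```text
clock: 4.03
eef_pos: [0.4609, -0.252, 0.1388]
tool_rot: [0.749, 0.663, 0.001, 0.001]
ft_force: [-1.5, 0.6, 6.2]
grip_width: 0.0271
grasp_force: 59.9
```

Emit:
{"fn": "carry_out", "kwargs": {
  "increments": [2.0, 0, 0, -0.5, 0, 2.0, 0, 0, -2, 0, 2.0, 0, 0, -3, 0, 2.0, 0, 0, -3, 0, 2.0, 0, 0, -3, 0]
}}

```text
clock: 4.65
eef_pos: [0.4598, -0.2516, 0.2529]
tool_rot: [0.749, 0.663, -0.0, -0.001]
ft_force: [0.7, -0.9, -1.7]
grip_width: 0.0274
grasp_force: 59.2
```

Emit:
{"fn": "carry_out", "kwargs": {
  "increments": [2.0, 0, 0, -3, 0, 2.0, 0, 0, -1.5, 0, 2.0, 0, 0, 0, 0, 2.0, 0, 0, 0, 0, 2.0, 0, 0, 0, 0]
}}

```text
clock: 5.28
eef_pos: [0.4597, -0.2515, 0.296]
tool_rot: [0.749, 0.663, -0.0, -0.001]
ft_force: [-0.6, -0.3, -1.7]
grip_width: 0.0273
grasp_force: 59.5
```

Run:
```python
from h import *
o=bot.get_obs(); print(np.round(o["eef_pos"],4),np.round(o["ft_force"],2),o["grasp_force"],o["grip_width"])
p=bot.camera("wrist"); C=cloud(p)
cv2.imwrite("pics/wr2.png",p["pixels"])
for t in ("probe_handle","probe_tip","bush_mouth"):
    for d in bot.place_of(p,t)[:2]: print(t,round(d["p"],2),np.round(w(p,d["xyz"]),4))
q=bot.camera("scene"); cv2.imwrite("pics/sc2.png",q["pixels"])
for t in ("probe_handle","probe_tip","bush_mouth"):
    for d in bot.place_of(q,t)[:2]: print(t,round(d["p"],2),np.round(w(q,d["xyz"]),4))
# over post, offset later
plan([0.48,0.10,0.305],None,10,2.0)
```

```text
[ 0.4597 -0.2515  0.296 ] [-0.59 -0.27 -1.69] 59.51033413410187 0.027316035736025174
probe_handle 0.78 [ 0.4614 -0.2533  0.3079]
probe_tip 0.57 [ 0.4548 -0.252   0.1699]
probe_handle 0.49 [ 0.4635 -0.2544  0.3067]
probe_tip 0.46 [ 0.4582 -0.251   0.172 ]
bush_mouth 0.65 [0.4755 0.1815 0.1357]
[2.0, 3.52, -0.23, -0.08, 0.0]
[2.0, 3.52, -0.23, -0.08, 0.0]
[2.0, 3.52, -0.23, -0.08, 0.0]
[2.0, 3.52, -0.23, -0.08, 0.0]
[2.0, 3.52, -0.23, -0.08, 0.0]
[2.0, 3.52, -0.23, -0.08, 0.0]
[2.0, 3.52, -0.23, -0.08, 0.0]
[2.0, 3.52, -0.23, -0.08, 0.0]
[2.0, 3.52, -0.23, -0.08, 0.0]
[2.0, 3.52, -0.23, -0.08, 0.0]
h -0.1209722074361419 tilt [-1.e-04  1.e-04 -1.e+00]
```

View pics/wr2.png

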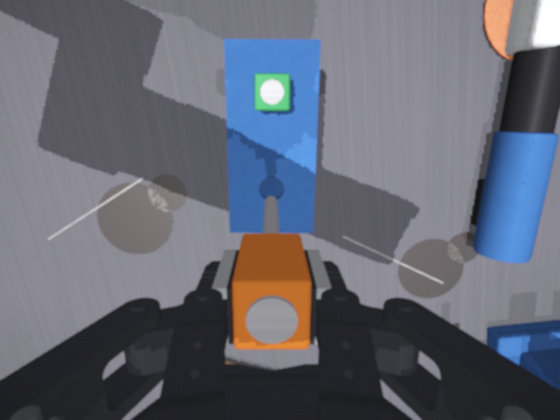

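The wrist view shows the probe gripped squarely: handle centre column ~272, rod at (271,200), gauge undisturbed at (272,92). Next I'll carry it towards the post.

Emit:
{"fn": "carry_out", "kwargs": {
  "increments": [2.0, 2.0, -0.2, 0, 0, 2.0, 4, -0.3, 0, 0, 2.0, 4.5, -0.3, 0, 0, 2.0, 4.5, -0.3, 0, 0, 2.0, 4.5, -0.3, 0, 0]
}}

```text
clock: 6.3
eef_pos: [0.4694, -0.0541, 0.2975]
tool_rot: [0.748, 0.663, 0.0, 0.0]
ft_force: [0.9, -0.6, -2.9]
grip_width: 0.0273
grasp_force: 59.3
```

Emit:
{"fn": "carry_out", "kwargs": {
  "increments": [2.0, 4.5, -0.3, 0, 0, 2.0, 4.5, -0.3, 0, 0, 2.0, 4.0, -0.3, 0, 0, 2.0, 2, -0.1, 0, 0, 2.0, 1, 0, 0, 0]
}}

```text
clock: 6.92
eef_pos: [0.4786, 0.1054, 0.2974]
tool_rot: [0.748, 0.664, 0.0, -0.0]
ft_force: [-0.1, -0.5, -2.0]
grip_width: 0.0278
grasp_force: 59.4
```

Emit:
{"fn": "carry_out", "kwargs": {
  "increments": [2.0, 0, 0, 0, 0, 2.0, 0, 0, 0, 0, 2.0, 0, 0, 0, 0, 2.0, 0, 0, 0, 0, 2.0, 0, 0, 0, 0]
}}

```text
clock: 7.55
eef_pos: [0.4793, 0.1032, 0.2973]
tool_rot: [0.749, 0.663, -0.0, 0.0]
ft_force: [0.3, 0.4, -2.7]
grip_width: 0.0274
grasp_force: 59.4
```

Run:
```python
from h import *
o=bot.get_obs(); print(np.round(o["eef_pos"],4),np.round(o["ft_force"],2))
for n in ("wrist","scene"):
    p=bot.camera(n); cv2.imwrite(f"pics/{n}3.png",p["pixels"]); np.savez(f"{n}3.npz",**{k:np.array(v) for k,v in p.items()})
    print(n,np.round(p["eye"],4),np.round(att(p),3).tolist())
    for t in ("probe_handle","probe_tip","bush_mouth"):
        for d in bot.place_of(p,t)[:2]: print(t,round(d["p"],2),np.round(w(p,d["xyz"]),4))
```

```text
[0.4793 0.1032 0.2973] [ 0.27  0.41 -2.73]
wrist [0.4881 0.1718 0.4393] [[0.993, -0.117, -0.034], [-0.122, -0.956, -0.269], [-0.001, 0.271, -0.963]]
probe_handle 0.6 [0.4829 0.1007 0.3081]
probe_handle 0.37 [0.4775 0.1046 0.17  ]
probe_tip 0.7 [0.4762 0.1034 0.1737]
bush_mouth 0.82 [0.4783 0.1801 0.1316]
scene [1.4076 0.5903 0.8405] [[-0.605, 0.464, -0.647], [0.796, 0.348, -0.495], [-0.004, -0.815, -0.58]]
probe_handle 0.51 [0.4804 0.1039 0.3069]
probe_tip 0.58 [0.4812 0.1021 0.1719]
bush_mouth 0.96 [0.4773 0.1817 0.1369]
bush_mouth 0.63 [0.4805 0.1059 0.3059]
```

View pics/wrist3.png

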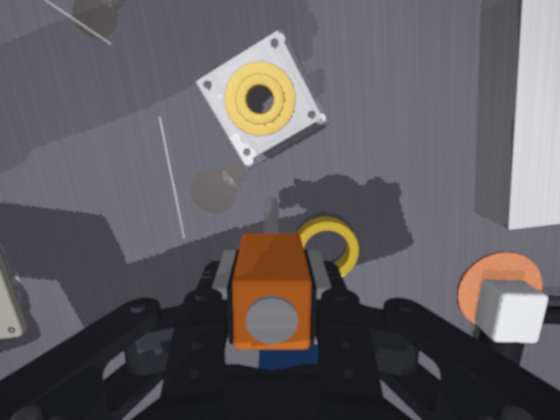

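View pics/scene3.png

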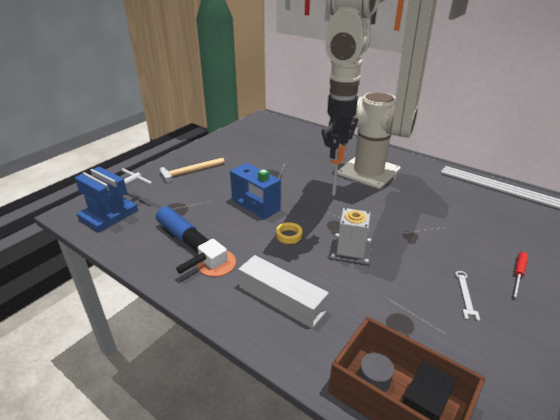

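The wrist view shows the bush bore at (260,98) and the rod end at (271,200). The scene view shows the probe hanging upright at (335,190), left of the post. Next I'll fit the bush circle and the rod precisely.

```bash
cat > fit.py <<'E'
from h import *
from scipy.optimize import least_squares
def fitc(q):
    f=least_squares(lambda c:np.hypot(q[:,0]-c[0],q[:,1]-c[1])-c[2],[*q[:,:2].mean(0),.02],loss="soft_l1",f_scale=.001).x
    return f
def onplane(p,uv,z):
    K=np.array(p["mtx"]); r=np.c_[(uv-K[[0,1],[2,2]])/K[[0,1],[0,1]],np.ones(len(uv))]@att(p).T
    return np.array(p["eye"])+r*((z-p["eye"][2])/r[:,2])[:,None]
def ring(p,c0):
    C=cloud(p); b=p["pixels"].astype(int)
    m=(abs(C[...,2]-.135)<.006)&(np.hypot(C[...,0]-c0[0],C[...,1]-c0[1])<.03)&(b[...,2]-b[...,0]>50)
    print("ring n",m.sum(),"z",np.median(C[m][:,2]))
    cs,h=cv2.findContours(m.astype(np.uint8),cv2.RETR_CCOMP,cv2.CHAIN_APPROX_NONE)
    cs=sorted(cs,key=len)[::-1][:2]
    for k in cs:
        print(len(k),fitc(onplane(p,k[:,0].astype(float),.135)).round(4))
E
python3 - <<'E'
from fit import *
p=dict(np.load("wrist3.npz")); ring(p,[.479,.182])
C=cloud(p); u0=slice(240,305)
sub=C[185:240,u0]; m=(sub[...,2]>.16)&(sub[...,2]<.27)
for r in range(0,55,5):
    c=np.where(m[r])[0]
    if len(c): print(185+r,240+c.min(),240+c.max(),sub[r][c].mean(0).round(4))
rows=np.where(m.any(1))[0]; print("top row",185+rows.min())
K=p["mtx"]
def pr(x): c=att(p).T@(np.array(x)-p["eye"]); return (K@c/c[2])[:2].round(1)
o=bot.get_obs()["eef_pos"]; print(o)
for zt in (.171,.173,.175):
    e=np.array([o[0]+.0006,o[1]+.005,zt]); print(zt,pr([o[0]+.0,o[1],zt]),pr(e),"far edge px")
hm=(C[...,2]>.325)&(C[...,2]<.34)&(p["pixels"][...,2].astype(int)>90); hh=C[hm&(np.hypot(C[...,0]-o[0],C[...,1]-o[1])<.04)]
print(len(hh),np.median(hh,0)if len(hh) else 0, cv2.minAreaRect((hh[:,:2]*1000).astype(np.float32)))
E
```

```text
ring n 1777 z 0.13393320477285697
258 [0.4779 0.1814 0.0212]
83 [0.4792 0.1814 0.012 ]
200 266 276 [0.48   0.1063 0.1845]
205 265 277 [0.4796 0.1061 0.1979]
210 265 277 [0.4797 0.1062 0.2112]
215 264 278 [0.4796 0.1058 0.2218]
220 264 278 [0.4797 0.106  0.2332]
225 264 278 [0.4797 0.1061 0.243 ]
230 263 279 [0.4797 0.1058 0.2513]
top row 196
[0.4792469  0.10361657 0.2973072 ]
0.171 [270.9 199.1] [270.9 193. ] far edge px
0.173 [270.9 199.7] [270.9 193.6] far edge px
0.175 [270.9 200.4] [270.9 194.1] far edge px
6184 [0.47984597 0.10603962 0.33299554] ((479.40264892578125, 102.21578979492188), (29.36325454711914, 37.31312561035156), 82.9027099609375)
```

Run:
```python
from h import *
o=bot.get_obs()["eef_pos"]
plan(np.array(o)+[-.0007,.0792,-.012],None,4,2.0)
```

```text
[2.0, 1.96, -0.26, 0.3, 0.0]
[2.0, 1.96, -0.26, 0.3, 0.0]
[2.0, 1.96, -0.26, 0.3, 0.0]
[2.0, 1.96, -0.26, 0.3, 0.0]
h -0.1209186536841223 tilt [ 0. -0. -1.]
```

Emit:
{"fn": "carry_out", "kwargs": {
  "increments": [2.0, 1.96, -0.26, 0.3, 0, 2.0, 2.4, -0.3, 0.3, 0, 2.0, 2.0, -0.26, 0.3, 0, 2.0, 1.1, -0.16, 0.2, 0, 2.0, 0.38, -0.06, 0.1, 0]
}}

```text
clock: 8.57
eef_pos: [0.4783, 0.183, 0.2851]
tool_rot: [0.748, 0.663, -0.0, 0.0]
ft_force: [-0.9, -0.1, -1.3]
grip_width: 0.0274
grasp_force: 59.3
```

Emit:
{"fn": "carry_out", "kwargs": {
  "increments": [2.0, 0, 0, 0, 0, 2.0, 0, 0, 0, 0, 2.0, 0, 0, 0, 0, 2.0, 0, 0, 0, 0, 2.0, 0, 0, 0, 0]
}}

```text
clock: 9.2
eef_pos: [0.4784, 0.1825, 0.2854]
tool_rot: [0.749, 0.663, 0.0, 0.0]
ft_force: [0.5, -0.1, -2.3]
grip_width: 0.0273
grasp_force: 59.3
```

Run:
```python
from fit import *
for n in ("wrist","scene"):
    p=bot.camera(n); cv2.imwrite(f"pics/{n}4.png",p["pixels"])
    if n=="wrist":
        ring(p,[.479,.182]); C=cloud(p); sub=C[185:240,240:305]; m=(sub[...,2]>.15)&(sub[...,2]<.27)
        for r in range(10,55,6):
            c=np.where(m[r])[0]
            if len(c): print(185+r,240+c.min(),240+c.max(),sub[r][c].mean(0).round(4))
    for t in ("probe_handle","probe_tip","bush_mouth"):
        for d in bot.place_of(p,t)[:1]: print(t,round(d["p"],2),np.round(w(p,d["xyz"]),4))
cv2.imwrite("pics/s4c.png",cv2.resize(p["pixels"][130:270,290:430],None,fx=4,fy=4,interpolation=cv2.INTER_CUBIC))
o=bot.get_obs();print(o["clock"],np.round(o["eef_pos"],4),np.round(o["ft_force"],2))
```

```text
ring n 1300 z 0.13385959452019922
253 [0.4792 0.1829 0.0199]
15 [0.5044 0.1882 0.0036]
201 265 276 [0.4784 0.1855 0.1746]
207 265 277 [0.4788 0.1853 0.1911]
213 264 278 [0.4788 0.1851 0.2051]
219 264 278 [0.4788 0.1853 0.2192]
225 264 278 [0.4788 0.1854 0.231 ]
231 263 279 [0.4788 0.1851 0.241 ]
probe_handle 0.94 [0.481  0.1803 0.2968]
probe_tip 0.62 [0.4748 0.1812 0.1632]
bush_mouth 0.95 [0.4792 0.1813 0.1282]
probe_handle 0.56 [0.4795 0.1853 0.2953]
probe_tip 0.58 [0.4795 0.1855 0.1588]
bush_mouth 0.84 [0.4769 0.1802 0.137 ]
9.6 [0.4784 0.1827 0.2853] [-0.84 -0.21 -1.58]
```

View pics/s4c.png

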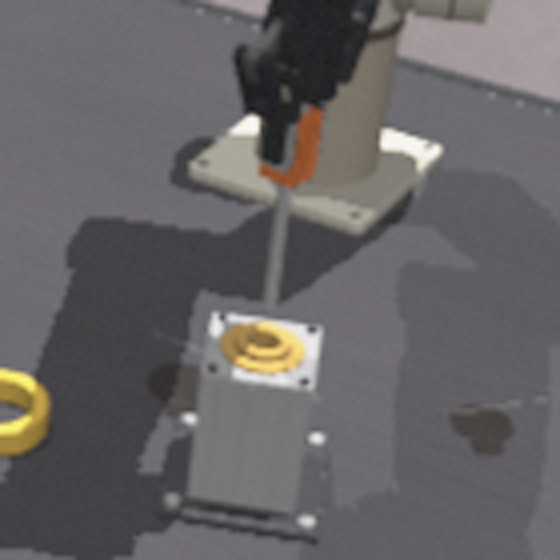

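View pics/wrist4.png

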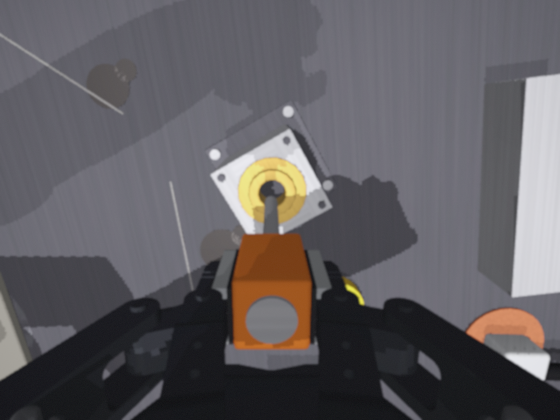

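The crop shows the rod end at (271,303), its line running into the bush mouth at (264,342). The wrist view shows the bore at (271,190) directly ahead of the rod. One refined fit of the bush follows, using only the unoccluded edge.

Run:
```python
from fit import *
p=bot.camera("wrist"); o=bot.get_obs()["eef_pos"]
b=p["pixels"].astype(int); m=((b[...,2]-b[...,0]>50)&(b[...,1]>90)).astype(np.uint8); m[215:]=0; m[:, :225]=0; m[:,320:]=0; m[:140]=0
cs,_=cv2.findContours(m,cv2.RETR_EXTERNAL,cv2.CHAIN_APPROX_NONE); k=max(cs,key=len)[:,0].astype(float)
k=k[k[:,1]<200]
q=onplane(p,k,.135)
f=least_squares(lambda c:np.hypot(q[:,0]-c[0],q[:,1]-c[1])-.021,[.479,.182],loss="soft_l1",f_scale=.0007)
print("outer",f.x.round(4),np.median(abs(f.fun)).round(4))
K=p["mtx"]
def pr(x): c=att(p).T@(np.array(x)-p["eye"]); return (K@c/c[2])[:2]
# overlay
a=np.linspace(0,2*np.pi,200); im=p["pixels"].copy()
im=cv2.resize(im[120:260,200:340],None,fx=4,fy=4)
def dr(c,r,z,col):
    for t in a:
        u=(pr([c[0]+r*np.cos(t),c[1]+r*np.sin(t),z])-[200,120]+.5)*4; cv2.circle(im,tuple(int(i) for i in u),1,col,-1)
dr(f.x,.021,.135,(255,0,255)); dr(f.x,.012,.135,(255,0,255)); dr([o[0]-.0001,o[1]-.0013],.005,o[2]-.124,(255,255,0))
cv2.imwrite("pics/ov.png",im); print(o)
```

```text
outer [0.4801 0.1934] 0.0055
[0.47838956 0.18268044 0.28529311]
```

View pics/ov.png

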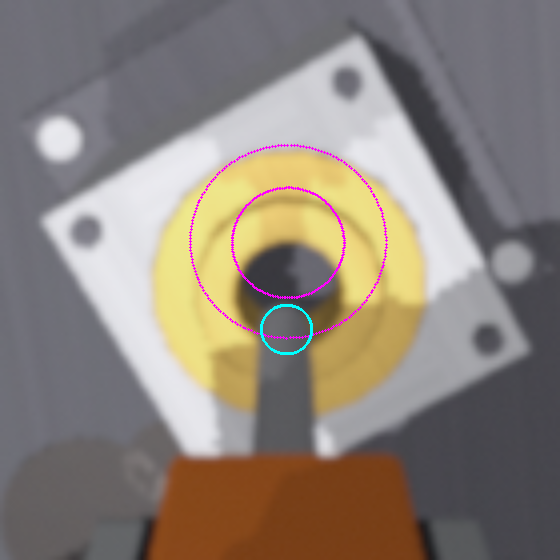

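Run:
```python
from fit import *
p=bot.camera("wrist"); o=bot.get_obs(); 
print(onplane(p,np.array([[271.9,193.6],[271.9,180.2]]),.135).round(4),o["eef_pos"],o["clock"])
```

```text
[[0.479  0.1818 0.135 ]
 [0.4804 0.1935 0.135 ]] [0.4783614  0.18269566 0.28528375] 9.7
```

Emit:
{"fn": "carry_out", "kwargs": {
  "increments": [2.0, 0.02, 0.04, 0.5, 0, 2.0, 0, 0, 1.0, 0, 2.0, 0, 0, 1.0, 0, 2.0, 0, 0, 1.0, 0, 2.0, 0, 0, 1.0, 0]
}}

```text
clock: 10.32
eef_pos: [0.4786, 0.1827, 0.2394]
tool_rot: [0.749, 0.663, -0.0, -0.0]
ft_force: [0.4, 0.1, -2.3]
grip_width: 0.0274
grasp_force: 59.3
```

Emit:
{"fn": "carry_out", "kwargs": {
  "increments": [2.0, 0, 0, 0.5, 0, 2.0, 0, 0, 0.5, 0, 2.0, 0, 0, 0.5, 0, 2.0, 0, 0, 0.5, 0, 2.0, 0, 0, 0.2, 0]
}}

```text
clock: 10.95
eef_pos: [0.4787, 0.1828, 0.218]
tool_rot: [0.749, 0.663, -0.0, -0.0]
ft_force: [0.1, -0.1, -1.6]
grip_width: 0.0276
grasp_force: 59.3
```

Emit:
{"fn": "carry_out", "kwargs": {
  "increments": [2.0, 0, 0, 0, 0, 2.0, 0, 0, 0, 0, 2.0, 0, 0, 0.1, 0, 2.0, 0, 0, 0.1, 0, 2.0, 0, 0, 0.1, 0]
}}

```text
clock: 11.58
eef_pos: [0.4788, 0.1828, 0.2152]
tool_rot: [0.749, 0.663, 0.0, -0.0]
ft_force: [-0.9, -0.4, -2.5]
grip_width: 0.0278
grasp_force: 59.3
```

Emit:
{"fn": "carry_out", "kwargs": {
  "increments": [2.0, 0, 0, 0.1, 0, 2.0, 0, 0, 0.1, 0, 2.0, 0, 0, 0.1, 0, 2.0, 0, 0, 0.1, 0, 2.0, 0, 0, 0, 0]
}}

```text
clock: 12.2
eef_pos: [0.4787, 0.1828, 0.2112]
tool_rot: [0.749, 0.663, -0.0, -0.0]
ft_force: [-0.0, 1.0, -1.6]
grip_width: 0.0273
grasp_force: 59.3
```

Emit:
{"fn": "carry_out", "kwargs": {
  "increments": [2.0, 0, 0, 0.1, 0, 2.0, 0, 0, 0.1, 0, 2.0, 0, 0, 0.1, 0, 2.0, 0, 0, 0.1, 0, 2.0, 0, 0, 0, 0]
}}

```text
clock: 12.82
eef_pos: [0.4787, 0.1828, 0.2072]
tool_rot: [0.749, 0.663, -0.0, -0.0]
ft_force: [0.9, -0.5, -0.9]
grip_width: 0.0269
grasp_force: 59.3
```

Emit:
{"fn": "carry_out", "kwargs": {
  "increments": [2.0, 0, 0, 0.1, 0, 2.0, 0, 0, 0.1, 0, 2.0, 0, 0, 0.1, 0, 2.0, 0, 0, 0.1, 0, 2.0, 0, 0, 0, 0]
}}

```text
clock: 13.45
eef_pos: [0.4787, 0.1828, 0.2032]
tool_rot: [0.749, 0.663, -0.0, -0.0]
ft_force: [-0.3, 0.4, -2.1]
grip_width: 0.027
grasp_force: 59.3
```

Tip at about 0.079, no contact yet.

Emit:
{"fn": "carry_out", "kwargs": {
  "increments": [2.0, 0, 0, 0.1, 0, 2.0, 0, 0, 0.1, 0, 2.0, 0, 0, 0.1, 0, 2.0, 0, 0, 0.1, 0, 2.0, 0, 0, 0, 0]
}}

```text
clock: 14.08
eef_pos: [0.4787, 0.1828, 0.1992]
tool_rot: [0.749, 0.663, -0.0, -0.0]
ft_force: [0.7, -0.1, -2.1]
grip_width: 0.0271
grasp_force: 59.3
```

Emit:
{"fn": "carry_out", "kwargs": {
  "increments": [2.0, 0, 0, 0.1, 0, 2.0, 0, 0, 0.1, 0, 2.0, 0, 0, 0.1, 0, 2.0, 0, 0, 0.1, 0, 2.0, 0, 0, 0, 0]
}}

```text
clock: 14.7
eef_pos: [0.4787, 0.1828, 0.1952]
tool_rot: [0.749, 0.663, -0.0, -0.0]
ft_force: [-0.3, 0.2, -1.3]
grip_width: 0.0275
grasp_force: 59.3
```

Emit:
{"fn": "carry_out", "kwargs": {
  "increments": [2.0, 0, 0, 0.1, 0, 2.0, 0, 0, 0.1, 0, 2.0, 0, 0, 0.1, 0, 2.0, 0, 0, 0.1, 0, 2.0, 0, 0, 0, 0]
}}

```text
clock: 15.32
eef_pos: [0.4787, 0.1828, 0.1912]
tool_rot: [0.749, 0.663, -0.0, -0.0]
ft_force: [0.6, 0.1, -1.2]
grip_width: 0.0272
grasp_force: 59.3
```

Emit:
{"fn": "carry_out", "kwargs": {
  "increments": [2.0, 0, 0, 0.1, 0, 2.0, 0, 0, 0.1, 0, 2.0, 0, 0, 0.1, 0, 2.0, 0, 0, 0.1, 0, 2.0, 0, 0, 0, 0]
}}

```text
clock: 15.95
eef_pos: [0.4789, 0.1829, 0.1875]
tool_rot: [0.749, 0.663, 0.0, 0.0]
ft_force: [-1.0, -0.3, 3.2]
grip_width: 0.0277
grasp_force: 59.9
```

Contact: about 5 N net, with the stop pressed somewhere between 0 and 3.5 mm. I'll press another 6 mm.

Emit:
{"fn": "carry_out", "kwargs": {
  "increments": [2.0, 0, 0, 0.1, 0, 2.0, 0, 0, 0.1, 0, 2.0, 0, 0, 0.1, 0, 2.0, 0, 0, 0.1, 0, 2.0, 0, 0, 0, 0]
}}

```text
clock: 16.58
eef_pos: [0.479, 0.1829, 0.1834]
tool_rot: [0.749, 0.663, 0.0, 0.0]
ft_force: [-0.8, -0.5, 4.4]
grip_width: 0.0276
grasp_force: 60.1
```

Emit:
{"fn": "carry_out", "kwargs": {
  "increments": [2.0, 0, 0, 0.1, 0, 2.0, 0, 0, 0.1, 0, 2.0, 0, 0, 0, 0, 2.0, 0, 0, 0, 0, 2.0, 0, 0, 0, 0]
}}

```text
clock: 17.2
eef_pos: [0.479, 0.1829, 0.1815]
tool_rot: [0.749, 0.663, 0.0, 0.0]
ft_force: [-1.2, -0.4, 5.7]
grip_width: 0.0273
grasp_force: 60.2
```

Run:
```python
from h import *
F=[]
for i in range(8):
    p=bot.camera("wrist"); o=bot.get_obs(); F.append(o["ft_force"])
print(np.mean(F,0).round(2),np.round(o["eef_pos"],4),o["grasp_force"])
C=cloud(p)
for t in ("probe_handle",):
    for d in bot.place_of(p,t)[:1]: print(t,round(d["p"],2),np.round(w(p,d["xyz"]),4))
e=o["eef_pos"]; hm=(C[...,2]>e[2]+.03)&(C[...,2]<e[2]+.042)&(np.hypot(C[...,0]-e[0],C[...,1]-e[1])<.012)
print("handle top z",np.median(C[hm][:,2]),"tcp z+",np.median(C[hm][:,2])-e[2])
sub=C[180:240,240:305]; m=(sub[...,2]>.14)&(sub[...,2]<.2)
for r in range(0,60,5):
    c=np.where(m[r])[0]
    if len(c): print(180+r,240+c.min(),240+c.max(),sub[r][c].mean(0).round(4))
```

```text
[-0.89 -0.53  5.47] [0.4789 0.1829 0.1815] 60.19882321357727
probe_handle 0.6 [0.4812 0.1811 0.1906]
handle top z 0.21842467800606763 tcp z+ 0.036926710886831304
235 243 299 [0.4806 0.1955 0.171 ]
```

```bash
python3 -c "
from workcell import bot
print(bot.job_done())"
```

```text
the job is handed in; nothing more can be done
None
```

The job is handed in with the probe held upright in the bore and the stop pressed about 8 mm by my estimate (around 7 N net push, 6–9.5 mm from arm travel); no contact with the bush or post showed in the force readings, and the handover returned no verdict.

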